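# Lock the tilting well-plate stage level

## Robot

A 6-joint arm with a two-finger parallel gripper is mounted at the origin on the work surface. World frame = base frame: x ahead of the robot, y to its left, z up, the work surface at z = 0. Lengths are in m, angles in rad, forces in N, time in s.
With the tool pointing down it reaches from about 0.35 to 0.85 m from the base axis. Payload 8.1 kg.
Tool frame: the origin (TCP) lies at the very end of the fingers, on their centre line; the grasp point (between the pads) lies 19 mm behind it (grasp_offset is the distance from the TCP to the grasp point, in m); z points along the fingers, y is the direction in which the jaws open and shut (so a half turn about z gives the same grasp; the last joint's range is limited). The gripper opens to 93 mm and grips with 3 to 60 N. Pads are 15 mm wide; open, the fingers measure 128 mm over their backs; the gripper's body (75 mm by 188 mm) begins 65 mm behind the grasp point.
Start: joints at [1.084, 0.13, 1.488, -0, 1.523, -0.085], TCP at [0.235, 0.552, 0.219] pointing down, gripper open.
Joint ranges: [-2.96, 2.96], [-0.89, 2.26], [0.02, 2.5], [-1.34, 4.48], [0, 2.73], [-2.66, 2.66]. Speed limits (rad/s): [2.39, 2.39, 2.79, 3.14, 3.14, 3.14].

## Interface

Orientations are given as a rotation vector (axis times angle).
In Python, from plant import read_state, read_camera, close_job, search_frame, masks_of, grasp_offset gives the robot as it stands.
- The arm moves only by the tool drive_tool, never from a script. Its argument "plan" is a list of rows, each an object with "claw": the closure, from 0 (fully open) to 1 (shut); "linear": the shift along the tool's x, y, z in cm, a list of three; "angular": the turn, a rotation vector about the tool's x, y, z in degrees, a list of three. In form: [{"claw": claw, "linear": [tx, ty, tz], "angular": [ax, ay, az]}, ...]. A call has 1 to 12 rows; each row shifts and turns the commanded pose from where the row before left it, along the tool's axes as they then stand; what a row does not reach is not made up. A row lasts 1/8 s, in which the tool goes at most 62.5 mm and 10.7 degrees, less where a joint would pass 70% of its speed; a pose out of reach is approached as far as the arm can. A call is refused whole if a number of a shift passes 6.25 or a number of a turn 10.7, either way. A call with a gripper value outside its range is refused whole. The fingers move at their own pace and stop on an object; "newtons" is the grip in N (left out, the last holds). Time passes only in rows, so rows that do not move let the fingers close. It gives the time, the measured TCP pose, the force and the opening at its end, in the units of the state.
- read_state(): the state, without advancing time (a new reading comes with each control period).
- read_camera(name): name is "scene" or "top" or "wrist"; returns a dict with "pixels" (480x640x3 uint8, red, green, blue), "K" (3x3 intrinsics, pixels), "D" ([k1, k2, p1, p2, k3] as OpenCV has them; the pictures are not rectified), "xyz" and "attitude" of the camera in the world. Camera axes: x right, y up, looking along -z (the intrinsics and any distortion apply to the point x, -y, -z); pixel columns grow to the right and rows downward; lengths in m; the calibration is good to about 2 mm. A picture is of the moment at which its call begins. There is no depth.
- close_job(): hands the job in, once; it reports no verdict.
Trained networks look in a picture, given as the dict that the camera call returned (one of the last four; its "shot" number tells which), for a name from the list of things; names that differ only in an ending like _2 or _b are one class to them, and where a whole thing is asked for, a point or a joint stands for the part that bears it (a point fixed in the world has none). Each returns a list of dicts, best first, with "p" (0 to 1); they miss things now and then, are a little off and sometimes report something else, mostly with a low value. They report only what shows in the picture. A call takes as long as a camera call. They do not tell look-alikes from the thing itself.
- search_frame(picture, label): "at" ([x, y, z] in m, in world coordinates, good to about 4 mm: the middle of the surface that is visible of it).
- masks_of(picture, label): "mask" (480x640 bool, what is visible of it).
The state is a dict: "t": time; "q": joint angles; "dq": joint speeds; "joint_torque": joint torques, N m; "tool_pos": TCP position; "orientation": TCP orientation; "force": force on the tool from outside, world axes, zero at the start; "wrist_torque": the same for the moment, N m; "opening": finger opening in m.
Only numpy, scipy, OpenCV 4.12 (cv2) and the standard library are available. Lean on these libraries where they do the work, as an engineer would, in place of code of your own. Each camera call takes 0.05 s, during which the arm holds its last target.

## Task

Lock the sprung tilt stage level: with the lock bar, press the raised platform down until it lies level just in front of the two yellow lips, then slide the bar under both lips until it sits fully home against the end stops, and let go so that it keeps the platform level. Go gently, feeling for the platform's bottom stop and the end stops with a light hand rather than ramming them; do not touch the well plate, and leave everything else on the bench where it is.

Things in the scene. Friction and masses are not known exactly. Their poses are not given: they have to be found in the camera images.
- stage: Fixed white tilt stage, base 245 (x) x 240 (y) x 12 mm; origin: centre of its underside. Its +x runs from the loading side (roughly facing the robot) to the hinge (x +96, z 50 mm). It carries the sprung platform and, on either side of it, a keeper: a dark post (inner wall 94 mm from the centre line) with a yellow lip overhanging inwards, and beneath the lip an end stop facing the loading side.
- platform (a joint): Tilt, rad: 0 level, positive = free edge (loading side) up; starts at 0.24 to 0.30. Plate 197 mm from hinge to free edge, 140 wide, 8 thick, top 4 mm above the hinge axis. Spring: 5 to 8 N holds it level in front of the lips, up to 12 N under them, less when tilted; some friction, and damped (about 3 N more at 40 mm/s). Hard stop at -0.019, only 3 mm below level at the lips' front.
- free_edge (a point): Middle of the top of the platform's free edge (red line), 197 mm from the hinge axis; moves with the platform.
- slot (a point): Fixed to the stage, axes as the stage's: on the centre line, below the lips' front edges, at the level platform's top (stage x -58, z 54 mm). The bar's origin ends 4 to 34 mm beyond it in +x, with the bar's y along the stage's y: the two end stops, in line, are set by hand each day somewhere in that range, out of sight under the lips and not measured, so find them by feel. They are rigid.
- lip_left (a point): Lower front edge of the yellow lip on the stage's +y side, middle of its width (stage x -58, y +84, z 66 mm). The lip reaches 54 mm back (+x), spans y 74 to 94 mm and is 8 mm thick; open towards the loading side.
- lip_right (a point): The same point of the other lip, at stage y -84 mm.
- lock_bar: Loose steel bar 24 (x) x 176 (y) x 12 mm, 0.18 to 0.29 kg, red upright handle in its middle, 18 (x) x 50 (y), top 57 mm above the bar's underside. Origin: centre of its underside. Alike both ways round. Starts flat on the bench. Its 12 mm just fill the height between level platform and lips, so it enters only with the platform a little below level; 6 mm side play at each end.
- well_plate (a point): Clear well plate with white top and blue wells, 85 (x) x 127 (y) x 14.5 mm, fixed on the platform; this point: centre of its underside, 57.5 mm from the hinge axis. Its near edge is 54 mm behind the slot point, 8 mm or more from the seated bar. Not to be touched.
- tube_rack: Bystander: blue tube rack, 80 x 140 x 50 mm, with a few white tube caps; origin: centre of its underside.
- tip_box: Bystander: teal pipette-tip box with white tip tray, 85 x 125 x 62 mm; origin: centre of its underside.
- dish_a: Bystander: closed culture dish, 90 mm across, 16 mm high; origin: centre of its underside.
- dish_b: Bystander: second closed culture dish, 90 mm across, 16 mm high; origin: centre of its underside.
- reagent_bottle: Bystander: reagent bottle with blue cap, 66 mm across, 130 mm high; origin: centre of its underside.
- marker: Bystander: black marker pen with white band, 135 mm long (its y axis), 14 mm wide, 12 mm high; origin: centre of its underside.
- phone: Bystander: black phone lying flat, 75 x 155 x 9 mm; origin: centre of its underside.
Mind the look-alikes: they are no part of the job. Several things look just like the lock_bar: the one meant starts farthest to the robot's left.

How it is judged:
On the way:
1. the lock bar, in front of the lips, presses the platform level (tilt under 0.015 rad) (value of joint platform below 0.015 rad and contact force between lock_bar and stage above 2 N and x of lock_bar in the frame of slot below -0.008 m), for 0.1 s.
At the end, for the whole second after the job is handed in: The platform lies level (within 0.02 rad) and stays so by itself, the lock bar rests under both lips, within 2 mm of the end stops (9 mm sideways, 0.06 rad in yaw), at rest (value of joint platform between -0.017 and 0.02 rad and x of lock_bar in the frame of stop_face between -0.014 and -0.01 m and y of lock_bar in the frame of slot between -0.009 and 0.009 m and z of lock_bar in the frame of slot between -0.004 and 0.004 m and angle between the y axis of lock_bar and the y axis of stage, either way round below 0.06 rad and linear speed of lock_bar below 0.01 m/s); the robot touches nothing.
It fails at once if the lock bar is rammed or pressed on the stage with more than 40 N (contact force between lock_bar and stage above 40 N).
It fails at once if the lock bar is rammed against the end stops with more than 18 N (contact force between lock_bar and end_stops above 18 N).
It fails at once if the well plate is touched (over 1 N) (contact force between anything else and platform_c1 above 1 N).
It fails at once if a bystander is moved by more than 20 mm (distance of any of tube_rack, tip_box, dish_a, dish_b, reagent_bottle, marker, phone from where it was at the start of the episode above 0.02 m).
It also fails if it takes over 70 s, if anything falls off the work surface, if the arm or the gripper's body presses on something with over 40 N, if the wrist force passes 120 N, or if a joint passes its speed limit or range.

## Working session

There is one attempt and no reset: what is moved stays moved. The work goes in short steps, Python scripts to look and compute and a tool call to move; the robot and the scene stay as the last step left them, time stands still between calls to the robot, and variables do not carry over. Pictures are saved under pics/ and viewed, and the job is handed in when it is done.

Besides the shell and the picture viewer there is one more tool, called after "Call:" as name([rows], argument=value, ...), one row to a line, values as JSON. drive_tool: Moves the arm, as the interface text tells. Its arguments: {"type":"object","properties":{"plan":{"type":"array"},"newtons":{"type":"number"}},"required":["plan"]}

```bash
mkdir -p pics; ls; python3 - <<'E'
from plant import *
import cv2
s=read_state();print(s, grasp_offset)
for n in ["scene","top","wrist"]:
    p=read_camera(n);print(n,p["K"],p["D"],p["xyz"],p["attitude"])
    cv2.imwrite(f"pics/a_{n}.png",p["pixels"][:,:,::-1])
    for l in ["lock_bar","stage","free_edge","lip_left","well_plate"]:
        for d in search_frame(p,l): print(l,d["p"],d["at"])
E
```

```text
pics
{'t': 0.0, 'q': array([ 1.08359952e+00,  1.31138342e-01,  1.48929448e+00,  9.90506162e-06,
        1.52295896e+00, -8.54040677e-02]), 'dq': array([-7.95466390e-04,  4.95348220e-04, -7.75426716e-04,  6.12194484e-04,
       -9.69391777e-05,  2.38611450e-03]), 'joint_torque': array([ 2.77931926e-03, -5.59842896e+01, -4.91762638e+01,  7.71722873e-02,
        3.54151789e-02, -1.76908920e-04]), 'tool_pos': array([0.23435573, 0.55172802, 0.21759271]), 'orientation': array([-6.26794978e-01, -3.07790081e+00,  2.70618500e-03]), 'force': array([ 0.57533889,  0.32806994, -0.68686625]), 'wrist_torque': array([-0.08254193, -0.04363617,  0.03959329]), 'opening': 0.09304185554529532} 0.0188
scene [[600.45973362   0.         324.35798933]
 [  0.         600.45973362 235.12333877]
 [  0.           0.           1.        ]] [0.06885135 0.         0.         0.         0.        ] [ 1.09231661 -0.80880572  1.14469095] [0.72343094 0.23329561 0.55684543]
lock_bar 0.85 [0.3881, -0.2392, 0.0139]
lock_bar 0.64 [0.5555, -0.1483, 0.0111]
lock_bar 0.55 [0.6674, -0.315, 0.0119]
stage 0.91 [0.5624, 0.1456, 0
[... 303 characters left out ...]
   0.        ] [0.31522461 0.0136729  1.41032623] [ 0.12288693 -0.15403033 -1.56171592]
lock_bar 0.61 [0.3709, -0.2148, 0.0137]
lock_bar 0.55 [0.6551, -0.3077, 0.0104]
lock_bar 0.19 [0.5329, 0.1736, 0.0768]
stage 0.73 [0.5322, 0.1774, 0.072]
free_edge 0.57 [0.5437, 0.1832, 0.0845]
lip_left 0.65 [0.531, 0.1737, 0.0718]
well_plate 0.96 [0.5425, 0.1877, 0.0901]
wrist [[413.16159885   0.         321.69206832]
 [  0.         413.16159885 243.42683701]
 [  0.           0.           1.        ]] [-0.08884718  0.          0.          0.          0.        ] [0.16274272 0.58244706 0.38325117] [-0.25024024 -0.16449465  1.16151751]
stage 0.8 [0.4443, 0.277, 0.0087]
lip_left 0.72 [0.4396, 0.2788, 0.013]
```

View pics/a_scene.png

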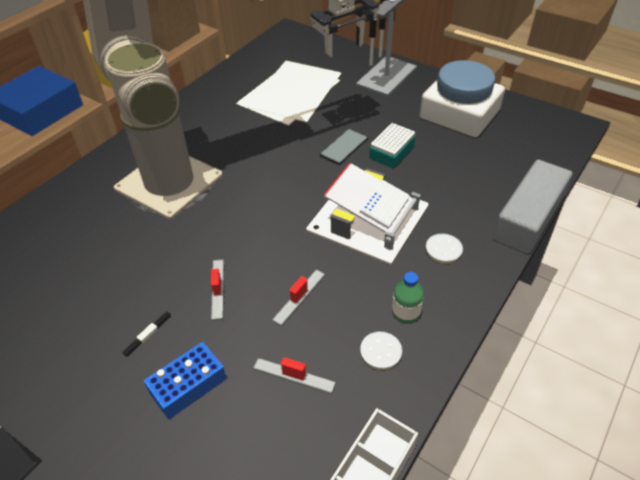

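View pics/a_top.png

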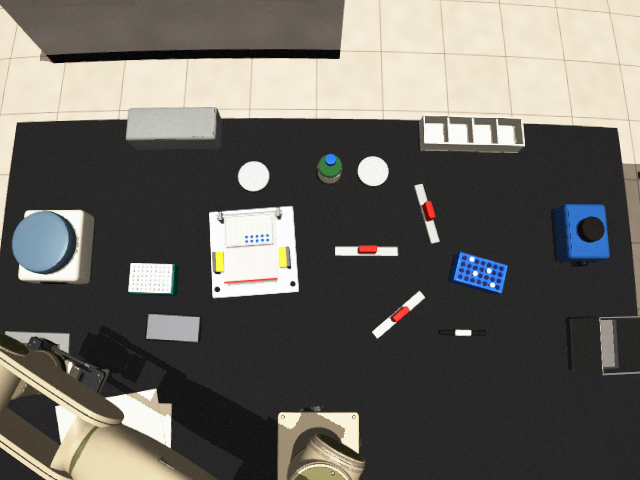

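View pics/a_wrist.png

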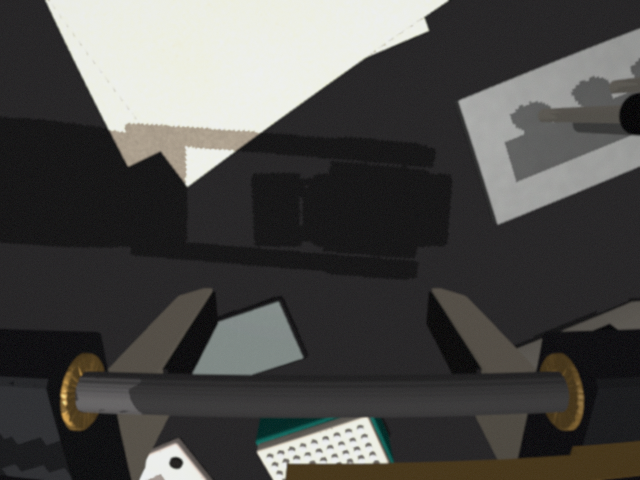

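```bash
cat > h.py <<'E'
import numpy as np, cv2
from scipy.spatial.transform import Rotation as R
from plant import *
F=np.diag([1,-1,-1.])
def proj(P,c):
    Rm=R.from_rotvec(c["attitude"]).as_matrix()@F   # cv cam->world
    rv=cv2.Rodrigues(Rm.T)[0]; t=-Rm.T@np.array(c["xyz"])
    return cv2.projectPoints(np.atleast_2d(np.array(P,float)),rv,t,np.array(c["K"]),np.array(c["D"]))[0][:,0]
def unproj(px,c,z):
    Rm=R.from_rotvec(c["attitude"]).as_matrix()@F
    u=cv2.undistortPoints(np.array(px,float).reshape(-1,1,2),np.array(c["K"]),np.array(c["D"]))[:,0]
    d=np.c_[u,np.ones(len(u))]@Rm.T
    o=np.array(c["xyz"]); return o+d*((z-o[2])/d[:,2])[:,None]
def save(c,n,box=None,s=1):
    im=c["pixels"][:,:,::-1]
    if box: im=im[box[1]:box[3],box[0]:box[2]]
    cv2.imwrite(f"pics/{n}.png",cv2.resize(im,None,fx=s,fy=s,interpolation=cv2.INTER_CUBIC))
E
python3 - <<'E'
from h import *
for n in ["scene","top"]:
    c=read_camera(n)
    print(n,proj([[0,0,0],[.555,-.148,.012],[0.234,.552,.218]],c))
    if n=="scene":
        print(unproj([[299,289],[217,280],[293,370]],c,.05)); save(c,"b_scene",(200,150,450,350),3)
    else:
        print(unproj([[367.5,250],[401,313],[430,211]],c,.05)); save(c,"b_top",(190,190,450,340),3)
    print([ (d["p"],np.argwhere(d["mask"]).mean(0)[::-1],d["mask"].sum()) for d in masks_of(c,"lock_bar")])
E
```

```text
scene [[168.6344212  181.37178443]
 [297.16176647 299.91609331]
 [343.54730661  48.99964281]]
[[ 0.55843546 -0.1425327   0.05      ]
 [ 0.38298819 -0.22543592  0.05      ]
 [ 0.66987802 -0.32002663  0.05      ]]
[(0.81, array([298.17168339, 296.40802676]), np.int64(897)), (0.8, array([294.21502798, 374.07354117]), np.int64(1251)), (0.59, array([217.64776119, 290.85223881]), np.int64(670)), (0.21, array([443.3084223 , 248.81850534]), np.int64(843)), (0.2, array([367.9813796 , 214.93567499]), np.int64(7089))]
top [[318.03128619 452.00074345]
 [371.49301385 248.83218516]
 [ 85.90843419 366.04500664]]
[[ 0.54517605 -0.13259165  0.05      ]
 [ 0.37372982 -0.22132036  0.05      ]
 [ 0.65678942 -0.30973403  0.05      ]]
[(0.85, array([426.58795563, 212.68621236]), np.int64(631)), (0.78, array([367.10733453, 251.1019678 ]), np.int64(559)), (0.72, array([396.38356164, 315.30993151]), np.int64(584)), (0.59, array([252.94623656, 251.99292228]), np.int64(7347))]
```

```bash
sleep 0
```

```text
(no output)
```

View pics/b_scene.png

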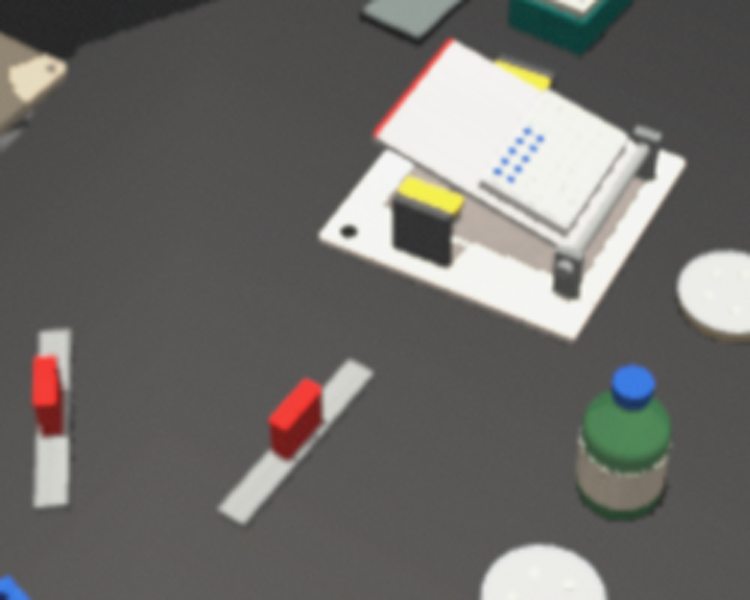

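View pics/b_top.png

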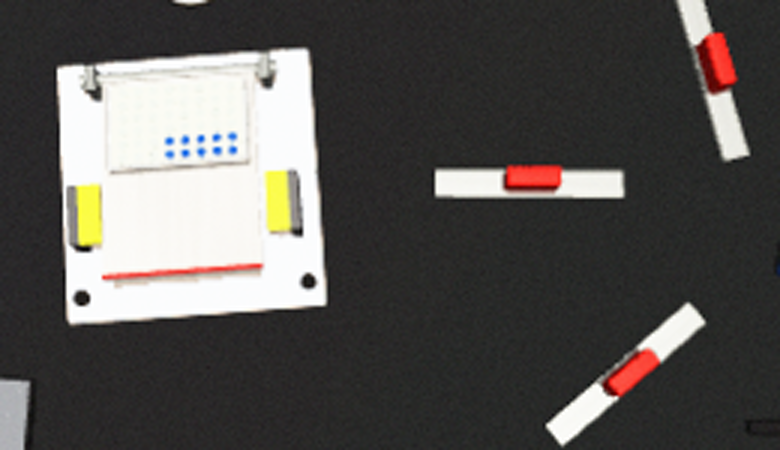

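```bash
cat > fit.py <<'E'
from h import *
from scipy.optimize import least_squares
def fit(c,loc,px,x0):
    loc=np.array(loc,float);px=np.array(px,float)
    def w(p): 
        cs,sn=np.cos(p[2]),np.sin(p[2])
        return np.c_[p[0]+cs*loc[:,0]-sn*loc[:,1],p[1]+sn*loc[:,0]+cs*loc[:,1],loc[:,2]]
    r=least_squares(lambda p:(proj(w(p),c)-px).ravel(),x0)
    return r.x, r.fun.reshape(-1,2).round(1)
E
python3 - <<'E'
from fit import *
t=read_camera("top"); s=read_camera("scene")
pt=lambda a:np.array(a)/3+190
ps=lambda a:np.array(a)/3+[200,150]
b=np.array([[12,88,12],[12,-88,12],[-12,-88,12],[-12,88,12]])/1e3
print("bar top",fit(t,b,pt([(435,169.5),(624,170),(624,197.5),(435,198)]),[.55,-.14,0]))
print("bar scene",fit(s,b,ps([(373,373),(245,517),(219,509),(350,359)]),[.55,-.14,0]))
g=np.array([[122.5,120,12],[122.5,-120,12],[-122.5,-120,12],[-122.5,120,12]])/1e3
print("stage top",fit(t,g,pt([(57,67),(308,48),(326,304),(70,324)]),[.55,.17,0]))
print("stage scene",fit(s,g[:3],ps([(686,160),(574,333),(319,235)]),[.55,.17,0]))
print("base plate corner cam check", unproj([[278,412],[359,412]],t,0.01),unproj([[115,184],[168,213],[222,173]],s,.01))
E
```

```text
bar top (array([ 0.54801606, -0.13409669,  0.00538828]), array([[ 0.3,  0.5],
       [-0.4,  0.4],
       [-0.2, -0.4],
       [ 0.3, -0.5]]))
bar scene (array([ 0.55254703, -0.13433686, -0.004318  ]), array([[ 0.5, -0.8],
       [-0.3,  1.6],
       [-0.1, -0.6],
       [ 0. , -0.3]]))
stage top (array([0.54594693, 0.18400178, 0.08537955]), array([[-0.1, -0.1],
       [ 0.1, -0.3],
       [ 0.5,  0.1],
       [-0.6,  0.2]]))
stage scene (array([0.55039049, 0.18369228, 0.08254277]), array([[ 0.3, -0.9],
       [ 0.2,  1. ],
       [-0.5, -0.4]]))
base plate corner cam check [[ 0.10800093  0.10825939  0.01      ]
 [ 0.10816833 -0.11008829  0.01      ]] [[-0.10741683 -0.0969028   0.01      ]
 [ 0.09668958 -0.10059259  0.01      ]
 [ 0.11181166  0.10238017  0.01      ]]
```

```bash
cat > pl.py <<'E'
from h import *
def yaw_of(s):
    m=R.from_rotvec(s["orientation"]).as_matrix(); return np.arctan2(m[1,1],m[0,1])
def rows(pos,yaw,n,s=None):
    """shifts (cm) tool axes & turn (deg) for n equal rows to pos with tool y at yaw, tool down"""
    s=s or read_state(); m=R.from_rotvec(s["orientation"]).as_matrix()
    c,sn=np.cos(yaw),np.sin(yaw)
    T=np.array([[-sn,c,0],[c,sn,0],[0,0,-1]]).T
    rv=R.from_matrix(m.T@T).as_rotvec()/n; d=(np.array(pos)-s["tool_pos"])/n
    for i in range(n):
        print("lin",(m.T@d*100).round(3),"ang",np.degrees(rv).round(2)); m=m@R.from_rotvec(rv).as_matrix()
E
python3 - <<'E'
from pl import *
s=read_state(); c=read_camera("wrist")
m=R.from_rotvec(s["orientation"]).as_matrix(); mc=R.from_rotvec(c["attitude"]).as_matrix()
print(m.T@(c["xyz"]-s["tool_pos"]), "view dir in tool",m.T@mc@[0,0,-1], "up in tool", m.T@mc@[0,1,0])
rows([.47,.20,.27],0.0,8,s)
E
```

```text
[ 0.07798868 -0.00030593 -0.16458438] view dir in tool [-2.78990591e-01 -8.16662004e-04  9.60293488e-01] up in tool [ 9.60293690e-01 -7.87179768e-04  2.78989980e-01]
lin [-4.429 -2.902 -0.642] ang [ 0.   -0.    8.37]
lin [-4.805 -2.226 -0.642] ang [ 0.   -0.    8.37]
lin [-5.078 -1.503 -0.642] ang [ 0.   -0.    8.37]
lin [-5.242 -0.747 -0.642] ang [ 0.   -0.    8.37]
lin [-5.295  0.024 -0.642] ang [ 0.   -0.    8.37]
lin [-5.235  0.795 -0.642] ang [ 0.   -0.    8.37]
lin [-5.064  1.549 -0.642] ang [ 0.   -0.    8.37]
lin [-4.784  2.269 -0.642] ang [ 0.   -0.    8.37]
```

```bash
python3 - <<'E'
from pl import *
rows([.54,.14,.28],0.0,12)
E
```

```text
lin [-3.685 -2.167 -0.511] ang [ 0.   -0.    5.58]
lin [-3.879 -1.798 -0.511] ang [ 0.   -0.    5.58]
lin [-4.035 -1.412 -0.511] ang [ 0.   -0.    5.58]
lin [-4.153 -1.013 -0.511] ang [ 0.   -0.    5.58]
lin [-4.232 -0.604 -0.511] ang [ 0.   -0.    5.58]
lin [-4.271 -0.19  -0.511] ang [ 0.   -0.    5.58]
lin [-4.269  0.227 -0.511] ang [ 0.   -0.    5.58]
lin [-4.227  0.641 -0.511] ang [ 0.   -0.    5.58]
lin [-4.145  1.049 -0.511] ang [ 0.   -0.    5.58]
lin [-4.023  1.447 -0.511] ang [ 0.   -0.    5.58]
lin [-3.863  1.832 -0.511] ang [ 0.   -0.    5.58]
lin [-3.667  2.199 -0.511] ang [ 0.   -0.    5.58]
```

Call:
drive_tool([
  {"claw":0,"linear":[-3.69,-2.17,-0.51],"angular":[0,0,5.58]},
  {"claw":0,"linear":[-3.88,-1.8,-0.51],"angular":[0,0,5.58]},
  {"claw":0,"linear":[-4.04,-1.41,-0.51],"angular":[0,0,5.58]},
  {"claw":0,"linear":[-4.15,-1.01,-0.51],"angular":[0,0,5.58]},
  {"claw":0,"linear":[-4.23,-0.6,-0.51],"angular":[0,0,5.58]},
  {"claw":0,"linear":[-4.27,-0.19,-0.51],"angular":[0,0,5.58]},
  {"claw":0,"linear":[-4.27,0.23,-0.51],"angular":[0,0,5.58]},
  {"claw":0,"linear":[-4.23,0.64,-0.51],"angular":[0,0,5.58]},
  {"claw":0,"linear":[-4.15,1.05,-0.51],"angular":[0,0,5.58]},
  {"claw":0,"linear":[-4.02,1.45,-0.51],"angular":[0,0,5.58]},
  {"claw":0,"linear":[-3.86,1.83,-0.51],"angular":[0,0,5.58]},
  {"claw":0,"linear":[-3.67,2.2,-0.51],"angular":[0,0,5.58]},
])

```text
t: 2.75
tool_pos: [0.541, 0.1388, 0.2802]
orientation: [2.225, 2.218, 0.001]
force: [0.1, 0.2, 0.8]
opening: 0.0934
```

Call:
drive_tool([
  {"claw":0,"linear":[0,0,0],"angular":[0,0,0]},
  {"claw":0,"linear":[0,0,0],"angular":[0,0,0]},
])

```text
t: 3.0
tool_pos: [0.5399, 0.1402, 0.2796]
orientation: [-2.22, -2.222, 0.0]
force: [0.4, 0.3, -0.3]
opening: 0.0932
```

```bash
python3 - <<'E'
from pl import *
s=read_state(); print(s["t"],s["tool_pos"],s["orientation"],yaw_of(s),s["force"])
c=read_camera("wrist"); save(c,"w1",s=1.25)
print(proj([[.548,.184,.012],[.5,.25,.066]],c))
E
```

```text
3.0 [0.53993663 0.14024265 0.27962452] [-2.22004807e+00 -2.22195180e+00  2.74546349e-04] 0.0008572415236106495 [ 0.4195385   0.25789708 -0.2950471 ]
[[330.20514272 157.66151949]
 [276.65400612  86.12358939]]
```

View pics/w1.png

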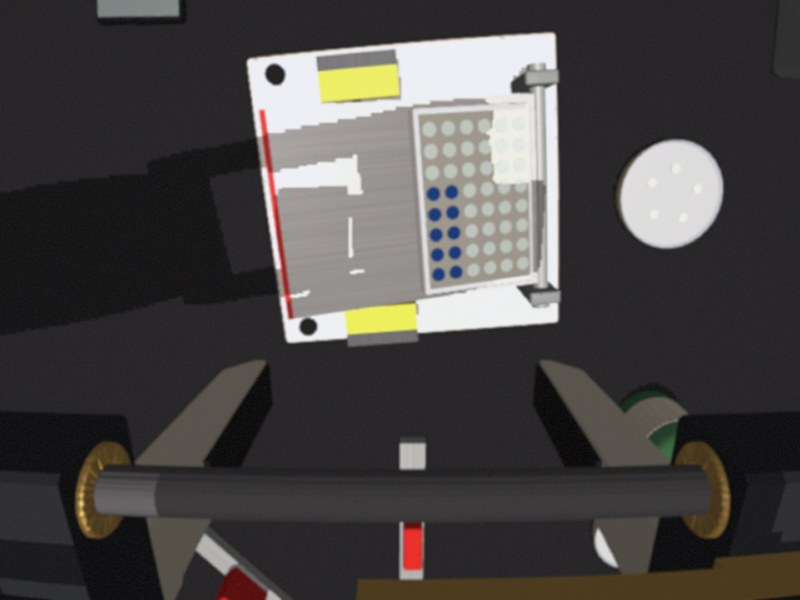

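```bash
python3 - <<'E'
from fit import *
c=read_camera("wrist")
g=np.array([[122.5,120,12],[122.5,-120,12],[-122.5,-120,12],[-122.5,120,12],[-58,74,74],[-4,74,74],[-58,-74,74],[-4,-74,74]])/1e3
px=np.array([(555,33),(558,322),(288,343),(248,59),(320,102),(399,96),(345,317),(415,304)])/1.25
print(fit(c,g[:4],px[:4],[.55,.17,0])); print(fit(c,g,px,[.55,.17,0]));print(fit(c,g[4:],px[4:],[.55,.17,0]))
E
```

```text
(array([0.54750049, 0.18410283, 0.0830028 ]), array([[ 1.9, -1.1],
       [ 1.6,  1.3],
       [-1.4,  1.3],
       [-2.1, -0.6]]))
(array([0.54726671, 0.18361304, 0.08468762]), array([[ 1.4, -0.8],
       [ 1.5,  1.6],
       [-1.3,  1.9],
       [-2.4,  0.2],
       [ 0.3,  1.3],
       [ 0.3,  0.3],
       [-0.6, -4.8],
       [ 0.8,  1.1]]))
(array([0.54710146, 0.18338293, 0.08876771]), array([[-0.2,  1.9],
       [-0.2,  0.6],
       [-0.5, -4.4],
       [ 0.9,  1.3]]))
```

Call:
drive_tool([
  {"claw":0,"linear":[-4.5,0.17,0],"angular":[0,0,0]},
  {"claw":0,"linear":[-4.6,0.17,2.0],"angular":[0,0,0]},
  {"claw":0,"linear":[-4.6,0.17,2.5],"angular":[0,0,0]},
  {"claw":0,"linear":[-4.6,0.17,2.5],"angular":[0,0,0]},
  {"claw":0,"linear":[-4.6,0.17,2.5],"angular":[0,0,0]},
  {"claw":0,"linear":[-4.5,0.15,2.5],"angular":[0,0,0]},
  {"claw":0,"linear":[0,0,0],"angular":[0,0,0]},
  {"claw":0,"linear":[0,0,0],"angular":[0,0,0]},
  {"claw":0,"linear":[0,0,0],"angular":[0,0,0]},
])

```text
t: 4.22
tool_pos: [0.5511, -0.1326, 0.161]
orientation: [2.218, 2.223, 0.002]
force: [-0.1, -0.2, 1.2]
opening: 0.0931
```

```bash
python3 - <<'E'
from pl import *
s=read_state(); print(s["t"],s["tool_pos"],yaw_of(s),s["force"])
c=read_camera("wrist"); save(c,"w2",s=1.25)
print(1.25*proj([[.55,-.134,.057],[.55,-.046,.012],[.55,-.222,.012]],c))
E
```

```text
4.225 [ 0.5510785  -0.13256357  0.16101664] 0.002429930370396382 [-0.05511671 -0.22020005  1.20198857]
[[400.66358786 305.33029277]
 [401.10079225 138.86496507]
 [400.46610642 411.4392126 ]]
```

View pics/w2.png

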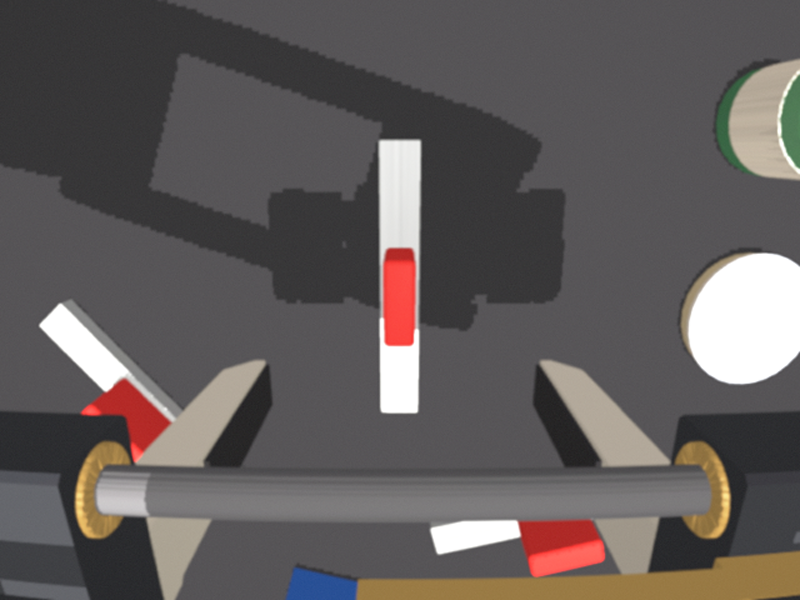

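Call:
drive_tool([
  {"claw":0,"linear":[-0.17,-0.1,3.0],"angular":[0,0,0]},
  {"claw":0,"linear":[0,0,3.0],"angular":[0,0,0]},
  {"claw":0,"linear":[0,0,3.0],"angular":[0,0,0]},
  {"claw":0,"linear":[0,0,2.5],"angular":[0,0,0]},
  {"claw":0,"linear":[0,0,1.7],"angular":[0,0,0]},
  {"claw":0,"linear":[0,0,0],"angular":[0,0,0]},
  {"claw":0,"linear":[0,0,0],"angular":[0,0,0]},
])

```text
t: 5.15
tool_pos: [0.5503, -0.1357, 0.0291]
orientation: [2.22, 2.221, 0.001]
force: [0.1, 0.8, -0.5]
opening: 0.093
```

Call:
drive_tool([
  {"claw":1,"linear":[0,0,0],"angular":[0,0,0]},
  {"claw":1,"linear":[0,0,0],"angular":[0,0,0]},
  {"claw":1,"linear":[0,0,0],"angular":[0,0,0]},
  {"claw":1,"linear":[0,0,0],"angular":[0,0,0]},
  {"claw":1,"linear":[0,0,0],"angular":[0,0,0]},
  {"claw":1,"linear":[0,0,0],"angular":[0,0,0]},
  {"claw":1,"linear":[0,0,0],"angular":[0,0,0]},
  {"claw":1,"linear":[0,0,0],"angular":[0,0,0]},
], newtons=50)

```text
t: 6.15
tool_pos: [0.5493, -0.1357, 0.0278]
orientation: [-2.221, -2.222, 0.0]
force: [0.8, -0.1, -1.8]
opening: 0.0175
```

Call:
drive_tool([
  {"claw":1,"linear":[0,0,-1.5],"angular":[0,0,0]},
  {"claw":1,"linear":[0,0,-3.0],"angular":[0,0,0]},
  {"claw":1,"linear":[0,0,-4.0],"angular":[0,0,0]},
  {"claw":1,"linear":[0,0,-4.0],"angular":[0,0,0]},
  {"claw":1,"linear":[0,0,-2.5],"angular":[0,0,0]},
  {"claw":1,"linear":[0,0,0],"angular":[0,0,0]},
  {"claw":1,"linear":[0,0,0],"angular":[0,0,0]},
])

```text
t: 7.02
tool_pos: [0.5487, -0.1355, 0.1768]
orientation: [-2.22, -2.221, 0.001]
force: [0.3, 0.2, -2.5]
opening: 0.0179
```

```bash
python3 - <<'E'
from pl import *
s=read_state(); print(s["t"],s["tool_pos"],yaw_of(s),s["force"],s["opening"])
c=read_camera("wrist"); save(c,"w3",s=1.25)
rows([.4658,.1756,.178],.084,10)
E
```

```text
7.025 [ 0.54871728 -0.13548068  0.17681759] 0.000284185747618529 [ 0.25352599  0.18005778 -2.51738561] 0.01786304325834795
lin [ 3.11  -0.824 -0.014] ang [-0.01 -0.01 -0.48]
lin [ 3.117 -0.798 -0.014] ang [-0.01 -0.01 -0.48]
lin [ 3.123 -0.772 -0.015] ang [-0.01 -0.01 -0.48]
lin [ 3.129 -0.746 -0.015] ang [-0.01 -0.01 -0.48]
lin [ 3.136 -0.72  -0.016] ang [-0.01 -0.01 -0.48]
lin [ 3.142 -0.694 -0.016] ang [-0.01 -0.01 -0.48]
lin [ 3.147 -0.667 -0.017] ang [-0.01 -0.01 -0.48]
lin [ 3.153 -0.641 -0.017] ang [-0.01 -0.01 -0.48]
lin [ 3.158 -0.615 -0.018] ang [-0.01 -0.01 -0.48]
lin [ 3.163 -0.588 -0.018] ang [-0.01 -0.01 -0.48]
```

View pics/w3.png

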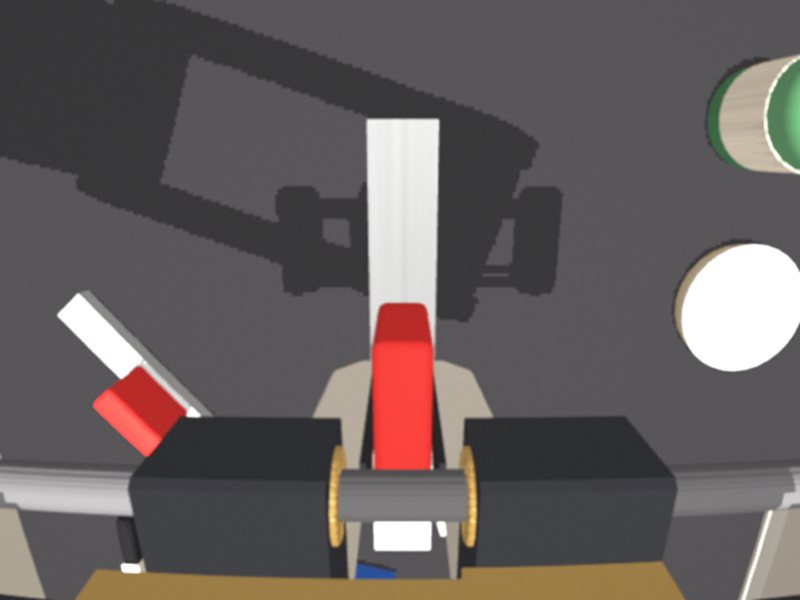

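```bash
python3 - <<'E'
from pl import *
c=read_camera("wrist");s=read_state();p=s["tool_pos"]
for oy in (0,.0015,.003):
  print(1.25*proj([p+[-.012,.088+oy,-.0165],p+[.012,.088+oy,-.0165],p+[.012,-.088+oy,-.0165],p+[-.012,-.088+oy,-.0165]],c).round(1).tolist() if 0 else (1.25*proj([p+[-.012,.088+oy,-.0165],p+[.012,.088+oy,-.0165],p+[.012,-.088+oy,-.0165],p+[-.012,-.088+oy,-.0165]],c)).round(1).tolist())
E
```

```text
[[367.7, 122.8], [439.2, 122.9], [430.3, 552.3], [375.3, 552.2]]
[[367.6, 118.2], [439.3, 118.2], [430.4, 549.6], [375.2, 549.5]]
[[367.5, 113.5], [439.3, 113.6], [430.4, 546.9], [375.1, 546.7]]
```

Call:
drive_tool([
  {"claw":1,"linear":[3.11,-0.82,0],"angular":[0,0,-0.48]},
  {"claw":1,"linear":[3.12,-0.8,0],"angular":[0,0,-0.48]},
  {"claw":1,"linear":[3.12,-0.77,0],"angular":[0,0,-0.48]},
  {"claw":1,"linear":[3.13,-0.75,0],"angular":[0,0,-0.48]},
  {"claw":1,"linear":[3.14,-0.72,0],"angular":[0,0,-0.48]},
  {"claw":1,"linear":[3.14,-0.69,0],"angular":[0,0,-0.48]},
  {"claw":1,"linear":[3.15,-0.67,0],"angular":[0,0,-0.48]},
  {"claw":1,"linear":[3.15,-0.64,0],"angular":[0,0,-0.48]},
  {"claw":1,"linear":[3.16,-0.62,0],"angular":[0,0,-0.48]},
  {"claw":1,"linear":[3.16,-0.59,0],"angular":[0,0,-0.48]},
  {"claw":1,"linear":[0,0,0],"angular":[0,0,0]},
  {"claw":1,"linear":[0,0,0],"angular":[0,0,0]},
])

```text
t: 8.62
tool_pos: [0.4662, 0.1748, 0.1769]
orientation: [-2.125, -2.313, 0.003]
force: [0.2, -0.7, -2.5]
opening: 0.0178
```

```bash
python3 - <<'E'
from pl import *
s=read_state(); print(s["t"],s["tool_pos"],yaw_of(s),s["force"],s["opening"])
c=read_camera("wrist"); save(c,"w4",s=1.25)
t=read_camera("scene"); save(t,"s4",(250,100,450,280),4)
E
```

```text
8.625 [0.46623913 0.17482377 0.17685103] 0.08449577587106116 [ 0.19042355 -0.66235927 -2.46221823] 0.01784379269917211
```

View pics/w4.png

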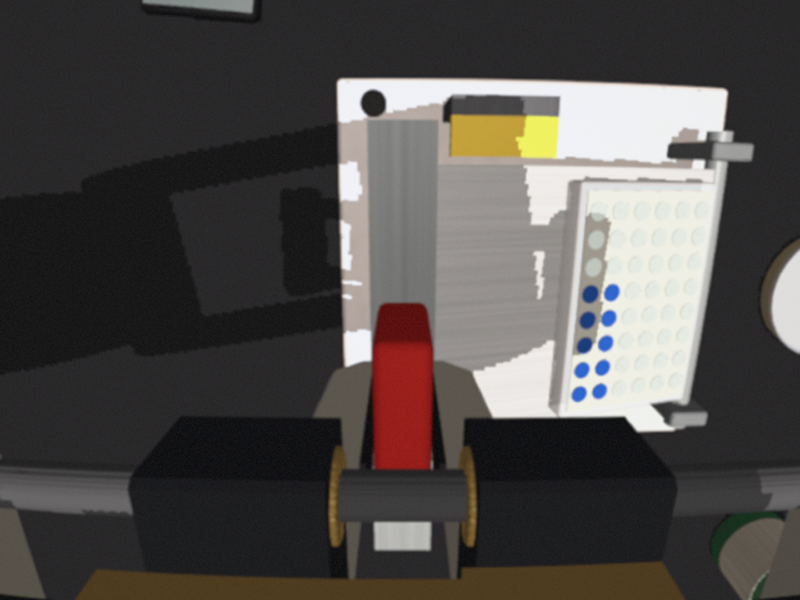

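View pics/s4.png

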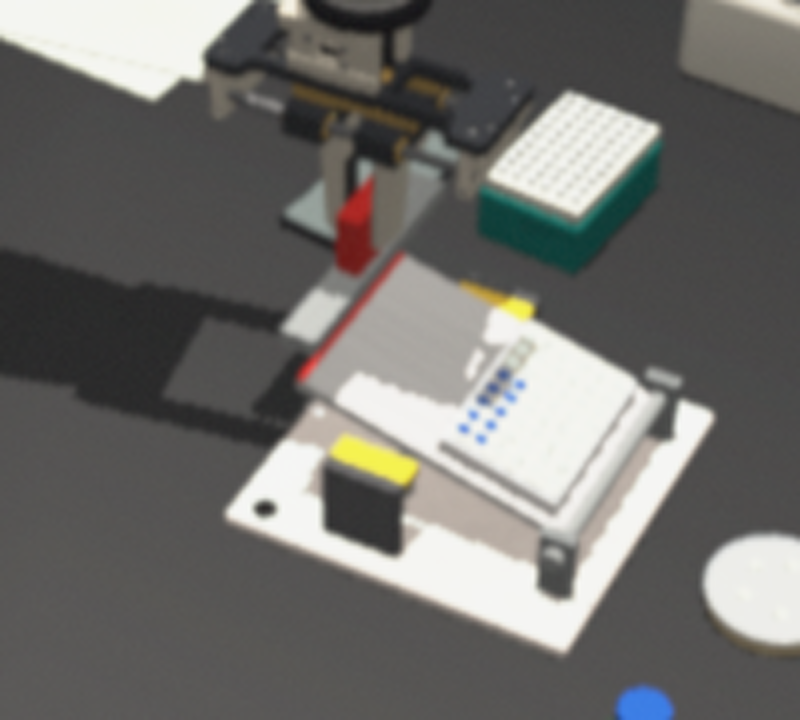

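Call:
drive_tool([
  {"claw":1,"linear":[0.1,0.3,0.9],"angular":[0,0,0]},
  {"claw":1,"linear":[0,0,1.0],"angular":[0,0,0]},
  {"claw":1,"linear":[0,0,0.8],"angular":[0,0,0]},
  {"claw":1,"linear":[0,0,0.5],"angular":[0,0,0]},
  {"claw":1,"linear":[0,0,0.5],"angular":[0,0,0]},
  {"claw":1,"linear":[0,0,0.5],"angular":[0,0,0]},
  {"claw":1,"linear":[0,0,0.5],"angular":[0,0,0]},
  {"claw":1,"linear":[0,0,0.5],"angular":[0,0,0]},
  {"claw":1,"linear":[0,0,0],"angular":[0,0,0]},
])

```text
t: 9.85
tool_pos: [0.4696, 0.1766, 0.1256]
orientation: [-2.126, -2.313, 0.0]
force: [0.5, -0.3, -2.6]
opening: 0.0178
```

Call:
drive_tool([
  {"claw":1,"linear":[0,0,0.5],"angular":[0,0,0]},
  {"claw":1,"linear":[0,0,0.5],"angular":[0,0,0]},
  {"claw":1,"linear":[0,0,0.5],"angular":[0,0,0]},
  {"claw":1,"linear":[0,0,0.5],"angular":[0,0,0]},
  {"claw":1,"linear":[0,0,0.5],"angular":[0,0,0]},
  {"claw":1,"linear":[0,0,0],"angular":[0,0,0]},
])

```text
t: 10.6
tool_pos: [0.4693, 0.1765, 0.1001]
orientation: [-2.126, -2.313, 0.001]
force: [-1.9, 1.7, 1.5]
opening: 0.0177
```

Call:
drive_tool([
  {"claw":1,"linear":[0,0,0.3],"angular":[0,0,0]},
  {"claw":1,"linear":[0,0,0.3],"angular":[0,0,0]},
  {"claw":1,"linear":[0,0,0.3],"angular":[0,0,0]},
  {"claw":1,"linear":[0,0,0.3],"angular":[0,0,0]},
  {"claw":1,"linear":[0,0,0.2],"angular":[0,0,0]},
  {"claw":1,"linear":[0,0,0],"angular":[0,0,0]},
])

```text
t: 11.35
tool_pos: [0.4693, 0.1765, 0.0865]
orientation: [-2.126, -2.313, 0.001]
force: [-3.3, 0.3, 2.9]
opening: 0.0172
```

```bash
python3 - <<'E'
from pl import *
s=read_state(); print(s["t"],s["tool_pos"],yaw_of(s),s["force"],s["wrist_torque"])
c=read_camera("wrist"); save(c,"w5",s=1.25)
t=read_camera("scene"); save(t,"s5",(250,100,450,280),4)
E
```

```text
11.35 [0.46931972 0.17648027 0.08647697] 0.08410598761927313 [-3.31379167  0.28121775  2.87924098] [-0.05224521  0.79838919 -0.01227848]
```

View pics/w5.png

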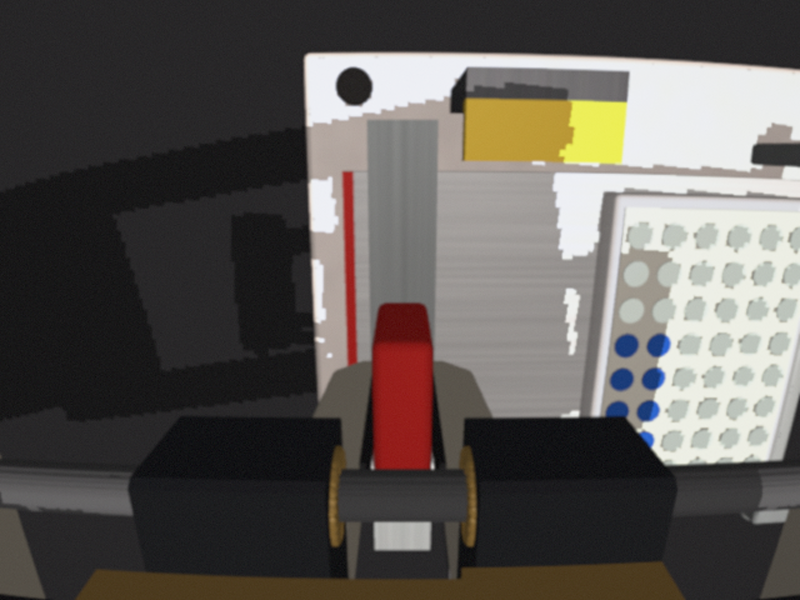

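View pics/s5.png

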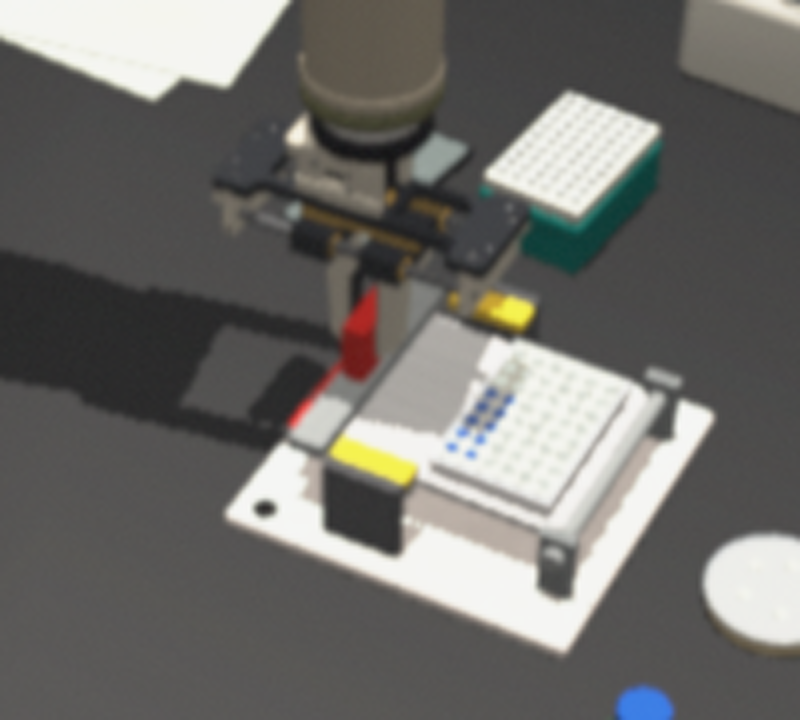

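Call:
drive_tool([
  {"claw":1,"linear":[0,0,0.1],"angular":[0,0,0]},
  {"claw":1,"linear":[0,0,0.1],"angular":[0,0,0]},
  {"claw":1,"linear":[0,0,0.1],"angular":[0,0,0]},
  {"claw":1,"linear":[0,0,0.1],"angular":[0,0,0]},
  {"claw":1,"linear":[0,0,0],"angular":[0,0,0]},
  {"claw":1,"linear":[0,0,0],"angular":[0,0,0]},
])

```text
t: 12.2
tool_pos: [0.4696, 0.1765, 0.0828]
orientation: [2.126, 2.313, -0.0]
force: [-4.3, -0.4, 3.3]
opening: 0.0179
```

Call:
drive_tool([
  {"claw":1,"linear":[0,0,0.1],"angular":[0,0,0]},
  {"claw":1,"linear":[0,0,0],"angular":[0,0,0]},
])

```text
t: 12.45
tool_pos: [0.4696, 0.1765, 0.0818]
orientation: [-2.126, -2.313, 0.0]
force: [-3.2, -0.9, 4.6]
opening: 0.0178
```

Call:
drive_tool([
  {"claw":1,"linear":[0,0,0.1],"angular":[0,0,0]},
  {"claw":1,"linear":[0,0,0],"angular":[0,0,0]},
])

```text
t: 12.7
tool_pos: [0.4696, 0.1765, 0.0809]
orientation: [2.126, 2.313, -0.0]
force: [-4.3, -0.4, 5.3]
opening: 0.0178
```

Call:
drive_tool([
  {"claw":1,"linear":[0,0,0.05],"angular":[0,0,0]},
  {"claw":1,"linear":[0,0,0],"angular":[0,0,0]},
])

```text
t: 12.95
tool_pos: [0.4696, 0.1765, 0.0805]
orientation: [2.126, 2.313, -0.0]
force: [-4.6, 0.4, 6.0]
opening: 0.0177
```

Call:
drive_tool([
  {"claw":1,"linear":[0,0,0.05],"angular":[0,0,0]},
  {"claw":1,"linear":[0,0,0],"angular":[0,0,0]},
])

```text
t: 13.2
tool_pos: [0.4696, 0.1765, 0.08]
orientation: [2.126, 2.313, 0.0]
force: [-4.5, 0.1, 5.9]
opening: 0.0175
```

Call:
drive_tool([
  {"claw":1,"linear":[0,0,0.05],"angular":[0,0,0]},
  {"claw":1,"linear":[0,0,0],"angular":[0,0,0]},
])

```text
t: 13.45
tool_pos: [0.4696, 0.1765, 0.0795]
orientation: [2.126, 2.313, -0.0]
force: [-4.8, -1.0, 5.9]
opening: 0.0179
```

Call:
drive_tool([
  {"claw":1,"linear":[0,0,0.05],"angular":[0,0,0]},
  {"claw":1,"linear":[0,0,0],"angular":[0,0,0]},
])

```text
t: 13.7
tool_pos: [0.4696, 0.1765, 0.079]
orientation: [2.126, 2.313, -0.0]
force: [-5.1, -0.6, 4.8]
opening: 0.0177
```

Call:
drive_tool([
  {"claw":1,"linear":[0,0,0.05],"angular":[0,0,0]},
  {"claw":1,"linear":[0,0,0],"angular":[0,0,0]},
])

```text
t: 13.95
tool_pos: [0.4696, 0.1765, 0.0785]
orientation: [2.126, 2.313, -0.0]
force: [-4.2, -0.8, 6.1]
opening: 0.0177
```

Call:
drive_tool([
  {"claw":1,"linear":[0,0,0.05],"angular":[0,0,0]},
  {"claw":1,"linear":[0,0,0],"angular":[0,0,0]},
])

```text
t: 14.2
tool_pos: [0.4696, 0.1765, 0.0782]
orientation: [-2.126, -2.313, 0.0]
force: [-5.3, -1.3, 7.3]
opening: 0.0175
```

Call:
drive_tool([
  {"claw":1,"linear":[0,0,0.05],"angular":[0,0,0]},
  {"claw":1,"linear":[0,0,0],"angular":[0,0,0]},
])

```text
t: 14.45
tool_pos: [0.4696, 0.1765, 0.0778]
orientation: [2.126, 2.313, -0.0]
force: [-6.5, -1.0, 9.1]
opening: 0.0178
```

```bash
python3 - <<'E'
from pl import *
s=read_state(); print(s["t"],s["tool_pos"],yaw_of(s),s["force"],s["wrist_torque"])
c=read_camera("wrist"); save(c,"w6",s=1.25)
t=read_camera("scene"); save(t,"s6",(300,130,430,250),6)
E
```

```text
14.45 [0.46961308 0.176522   0.0778351 ] 0.0841979061810423 [-6.50586084 -1.04309361  9.11629117] [-0.25754063  1.34921931 -0.01217567]
```

View pics/w6.png

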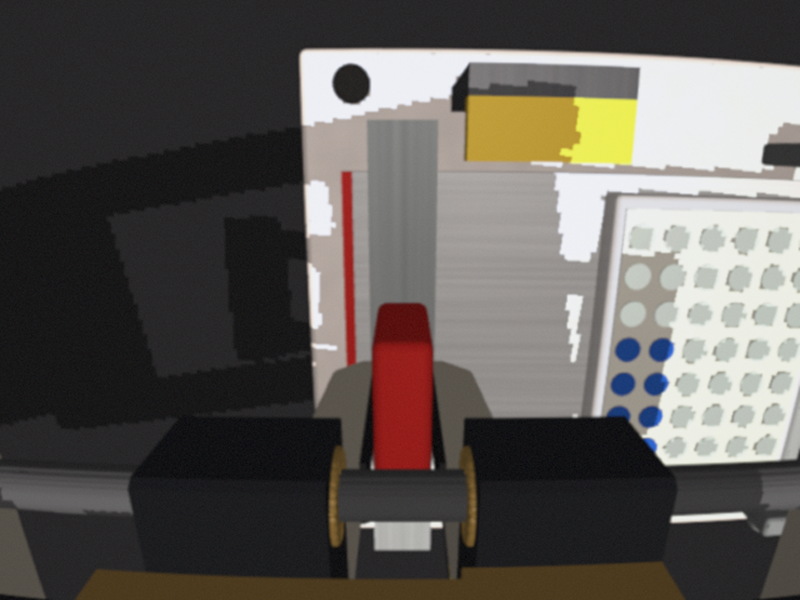

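View pics/s6.png

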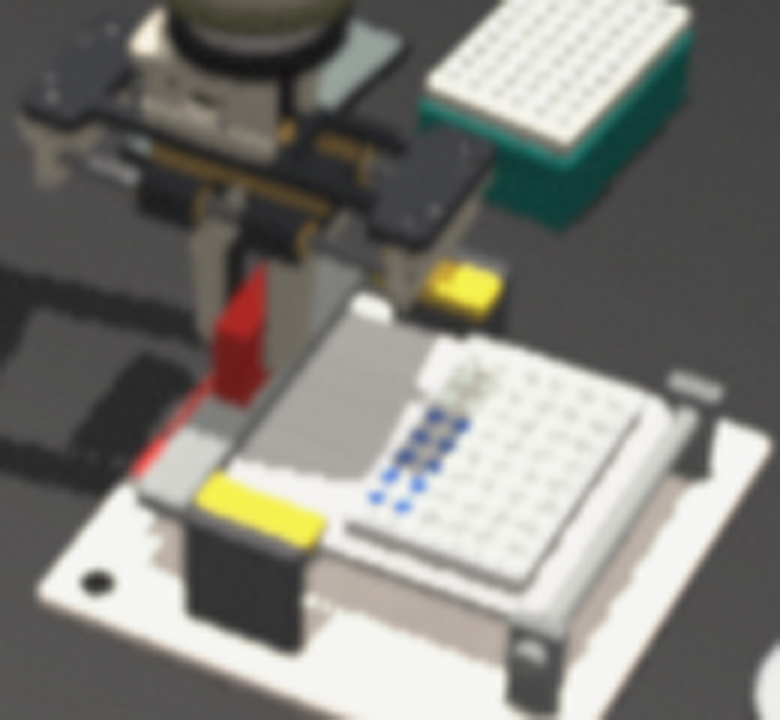

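Call:
drive_tool([
  {"claw":1,"linear":[0,0,-0.11],"angular":[0,0,0]},
  {"claw":1,"linear":[0,0,-0.1],"angular":[0,0,0]},
  {"claw":1,"linear":[0,0,0],"angular":[0,0,0]},
])

```text
t: 14.92
tool_pos: [0.4697, 0.1765, 0.0796]
orientation: [2.126, 2.313, 0.0]
force: [-5.4, 0.1, 5.2]
opening: 0.0174
```

Call:
drive_tool([
  {"claw":1,"linear":[0,0.15,0],"angular":[0,0,0]},
  {"claw":1,"linear":[0,0.15,0],"angular":[0,0,0]},
  {"claw":1,"linear":[0,0.15,0],"angular":[0,0,0]},
  {"claw":1,"linear":[0,0.15,0],"angular":[0,0,0]},
  {"claw":1,"linear":[0,0,0],"angular":[0,0,0]},
])

```text
t: 15.55
tool_pos: [0.4757, 0.1771, 0.0796]
orientation: [2.126, 2.313, 0.0]
force: [-4.1, -0.6, 6.8]
opening: 0.0175
```

Call:
drive_tool([
  {"claw":1,"linear":[0,0.1,0],"angular":[0,0,0]},
  {"claw":1,"linear":[0,0.1,0],"angular":[0,0,0]},
  {"claw":1,"linear":[0,0.1,0],"angular":[0,0,0]},
  {"claw":1,"linear":[0,0.1,0],"angular":[0,0,0]},
  {"claw":1,"linear":[0,0,0],"angular":[0,0,0]},
])

```text
t: 16.18
tool_pos: [0.4796, 0.1774, 0.0796]
orientation: [-2.126, -2.313, -0.0]
force: [-5.5, -0.1, 6.7]
opening: 0.0176
```

Call:
drive_tool([
  {"claw":1,"linear":[0,0.1,0],"angular":[0,0,0]},
  {"claw":1,"linear":[0,0.1,0],"angular":[0,0,0]},
  {"claw":1,"linear":[0,0,0],"angular":[0,0,0]},
])

```text
t: 16.55
tool_pos: [0.4816, 0.1776, 0.0796]
orientation: [-2.126, -2.313, -0.0]
force: [-4.5, -0.3, 5.9]
opening: 0.0175
```

Call:
drive_tool([
  {"claw":1,"linear":[0,0.1,0],"angular":[0,0,0]},
  {"claw":1,"linear":[0,0.1,0],"angular":[0,0,0]},
  {"claw":1,"linear":[0,0,0],"angular":[0,0,0]},
])

```text
t: 16.92
tool_pos: [0.4836, 0.1778, 0.0796]
orientation: [-2.126, -2.313, -0.0]
force: [-4.8, 0.3, 5.8]
opening: 0.0178
```

Call:
drive_tool([
  {"claw":1,"linear":[0,0.1,0],"angular":[0,0,0]},
  {"claw":1,"linear":[0,0.1,0],"angular":[0,0,0]},
  {"claw":1,"linear":[0,0.1,0],"angular":[0,0,0]},
  {"claw":1,"linear":[0,0,0],"angular":[0,0,0]},
])

```text
t: 17.42
tool_pos: [0.4866, 0.178, 0.0796]
orientation: [-2.126, -2.313, -0.0]
force: [-5.2, 0.2, 5.9]
opening: 0.0176
```

```bash
python3 - <<'E'
from pl import *
s=read_state(); print(s["t"],s["tool_pos"],yaw_of(s),s["force"],s["wrist_torque"])
c=read_camera("wrist"); save(c,"w7",s=1.25)
E
```

```text
17.425 [0.48659219 0.17802222 0.07961436] 0.08412077709090757 [-5.19605193  0.17714696  5.90375725] [-0.12256569  1.03313556 -0.0035317 ]
```

View pics/w7.png

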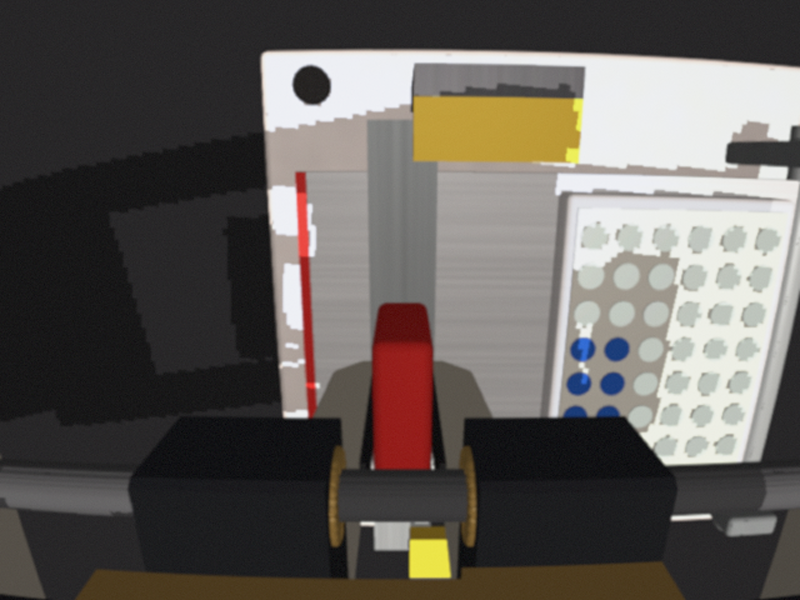

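Call:
drive_tool([
  {"claw":1,"linear":[0,0.1,0],"angular":[0,0,0]},
  {"claw":1,"linear":[0,0.1,0],"angular":[0,0,0]},
  {"claw":1,"linear":[0,0.1,0],"angular":[0,0,0]},
  {"claw":1,"linear":[0,0,0],"angular":[0,0,0]},
])

```text
t: 17.98
tool_pos: [0.4896, 0.1783, 0.0796]
orientation: [-2.126, -2.313, -0.0]
force: [-5.1, -1.3, 6.5]
opening: 0.0176
```

Call:
drive_tool([
  {"claw":1,"linear":[0,0.07,0],"angular":[0,0,0]},
  {"claw":1,"linear":[0,0.07,0],"angular":[0,0,0]},
  {"claw":1,"linear":[0,0,0],"angular":[0,0,0]},
])

```text
t: 18.35
tool_pos: [0.4909, 0.1784, 0.0796]
orientation: [-2.126, -2.313, 0.0]
force: [-4.2, -0.7, 7.0]
opening: 0.0176
```

Call:
drive_tool([
  {"claw":1,"linear":[0,0.06,0],"angular":[0,0,0]},
  {"claw":1,"linear":[0,0.06,0],"angular":[0,0,0]},
  {"claw":1,"linear":[0,0,0],"angular":[0,0,0]},
])

```text
t: 18.73
tool_pos: [0.4921, 0.1785, 0.0796]
orientation: [-2.126, -2.313, 0.0]
force: [-5.8, -0.9, 6.7]
opening: 0.0176
```

Slot x is now about +2.4 mm; stepping about 1 mm per call, watching fx and the position lag.

Call:
drive_tool([
  {"claw":1,"linear":[0,0.06,0],"angular":[0,0,0]},
  {"claw":1,"linear":[0,0.06,0],"angular":[0,0,0]},
  {"claw":1,"linear":[0,0,0],"angular":[0,0,0]},
])

```text
t: 19.1
tool_pos: [0.4933, 0.1786, 0.0797]
orientation: [-2.126, -2.313, 0.0]
force: [-5.8, -0.3, 6.4]
opening: 0.0176
```

Call:
drive_tool([
  {"claw":1,"linear":[0,0.06,0],"angular":[0,0,0]},
  {"claw":1,"linear":[0,0.06,0],"angular":[0,0,0]},
  {"claw":1,"linear":[0,0,0],"angular":[0,0,0]},
])

```text
t: 19.48
tool_pos: [0.4945, 0.1787, 0.0796]
orientation: [-2.126, -2.313, 0.0]
force: [-5.1, -0.2, 7.3]
opening: 0.0178
```

Call:
drive_tool([
  {"claw":1,"linear":[0,0.06,0],"angular":[0,0,0]},
  {"claw":1,"linear":[0,0.06,0],"angular":[0,0,0]},
  {"claw":1,"linear":[0,0,0],"angular":[0,0,0]},
])

```text
t: 19.85
tool_pos: [0.4957, 0.1788, 0.0797]
orientation: [-2.126, -2.313, 0.0]
force: [-5.1, -0.4, 6.7]
opening: 0.0177
```

Call:
drive_tool([
  {"claw":1,"linear":[0,0.06,0],"angular":[0,0,0]},
  {"claw":1,"linear":[0,0.06,0],"angular":[0,0,0]},
  {"claw":1,"linear":[0,0,0],"angular":[0,0,0]},
])

```text
t: 20.23
tool_pos: [0.4968, 0.1789, 0.0796]
orientation: [-2.126, -2.313, 0.0]
force: [-6.4, -0.6, 7.2]
opening: 0.0177
```

Call:
drive_tool([
  {"claw":1,"linear":[0,0.06,0],"angular":[0,0,0]},
  {"claw":1,"linear":[0,0.06,0],"angular":[0,0,0]},
  {"claw":1,"linear":[0,0,0],"angular":[0,0,0]},
])

```text
t: 20.6
tool_pos: [0.4977, 0.179, 0.0796]
orientation: [-2.126, -2.312, 0.001]
force: [-7.5, 0.1, 8.2]
opening: 0.0176
```

Call:
drive_tool([
  {"claw":1,"linear":[0,0.05,0],"angular":[0,0,0]},
  {"claw":1,"linear":[0,0,0],"angular":[0,0,0]},
  {"claw":1,"linear":[0,0,0],"angular":[0,0,0]},
])

```text
t: 20.98
tool_pos: [0.4978, 0.179, 0.0796]
orientation: [-2.125, -2.312, 0.002]
force: [-9.9, 0.0, 10.8]
opening: 0.0175
```

```bash
python3 - <<'E'
from pl import *
s=read_state(); print(s["t"],s["tool_pos"],yaw_of(s),s["orientation"],s["force"],s["wrist_torque"])
E
```

```text
20.975 [0.49777432 0.17902512 0.07958333] 0.08411495867005238 [-2.12521146e+00 -2.31193674e+00  2.07932392e-03] [-9.90196676  0.0495826  10.79004627] [-0.22979659  1.93542331 -0.08378674]
```

Call:
drive_tool([
  {"claw":1,"linear":[0,0.04,0],"angular":[0,0,0]},
  {"claw":1,"linear":[0,0,0],"angular":[0,0,0]},
  {"claw":1,"linear":[0,0,0],"angular":[0,0,0]},
])

```text
t: 21.35
tool_pos: [0.4978, 0.179, 0.0796]
orientation: [-2.125, -2.312, 0.003]
force: [-12.1, -0.1, 11.8]
opening: 0.0177
```

```bash
python3 - <<'E'
from pl import *
s=read_state(); print(s["t"],s["tool_pos"],yaw_of(s),s["orientation"],s["force"],s["wrist_torque"])
c=read_camera("wrist"); save(c,"w8",s=1.25)
t=read_camera("scene"); save(t,"s8",(300,130,430,250),6)
E
```

```text
21.35 [0.49782871 0.17903512 0.07959914] 0.08417104457049454 [-2.12483325 -2.31165552  0.00298488] [-12.0634603   -0.13344864  11.80852641] [-0.30883056  2.2571786  -0.07553194]
```

View pics/w8.png

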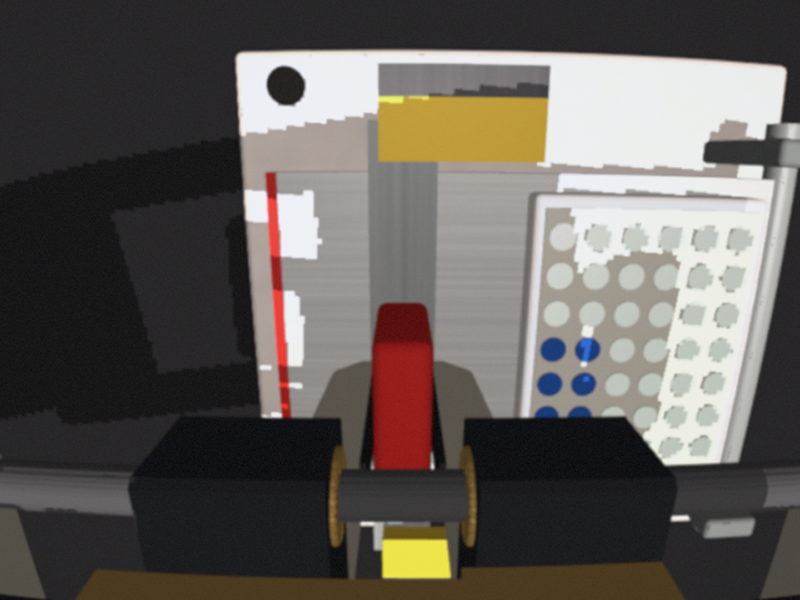

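View pics/s8.png

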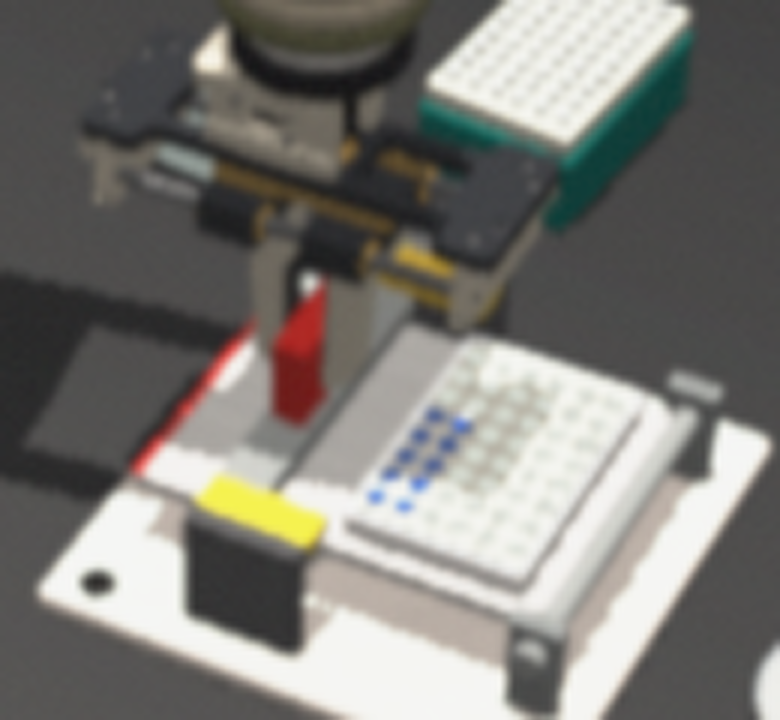

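Call:
drive_tool([
  {"claw":1,"linear":[0,-0.03,-0.05],"angular":[0,0,0]},
  {"claw":1,"linear":[0,0,-0.05],"angular":[0,0,0]},
  {"claw":1,"linear":[0,0,-0.05],"angular":[0,0,0]},
  {"claw":1,"linear":[0,0,0],"angular":[0,0,0]},
  {"claw":1,"linear":[0,0,0],"angular":[0,0,0]},
])

```text
t: 22.08
tool_pos: [0.4978, 0.179, 0.0804]
orientation: [-2.125, -2.312, 0.002]
force: [-5.3, -0.4, 4.1]
opening: 0.0177
```

Call:
drive_tool([
  {"claw":1,"linear":[0,0,-0.04],"angular":[0,0,0]},
  {"claw":1,"linear":[0,0,0],"angular":[0,0,0]},
  {"claw":1,"linear":[0,0,0],"angular":[0,0,0]},
])

```text
t: 22.45
tool_pos: [0.4977, 0.179, 0.0807]
orientation: [-2.125, -2.312, 0.002]
force: [-6.9, 0.4, 2.9]
opening: 0.0177
```

Call:
drive_tool([
  {"claw":1,"linear":[0,0,-0.04],"angular":[0,0,0]},
  {"claw":1,"linear":[0,0,0],"angular":[0,0,0]},
  {"claw":1,"linear":[0,0,0],"angular":[0,0,0]},
])

```text
t: 22.82
tool_pos: [0.4978, 0.179, 0.081]
orientation: [-2.125, -2.312, 0.002]
force: [-6.5, -0.6, 3.0]
opening: 0.0177
```

```bash
python3 - <<'E'
from pl import *
s=read_state(); print(s["t"],s["tool_pos"],yaw_of(s),s["orientation"],s["force"],s["wrist_torque"])
E
```

```text
22.825 [0.49775073 0.17900176 0.08103343] 0.08400781750502859 [-2.12520557e+00 -2.31168163e+00  2.28129602e-03] [-6.54434976 -0.61356911  3.04754479] [-0.0620029   1.20205773 -0.15485279]
```

Call:
drive_tool([
  {"claw":1,"linear":[0,0,-0.04],"angular":[0,0,0]},
  {"claw":1,"linear":[0,0,0],"angular":[0,0,0]},
  {"claw":1,"linear":[0,0,0],"angular":[0,0,0]},
])

```text
t: 23.2
tool_pos: [0.4978, 0.179, 0.0814]
orientation: [-2.125, -2.312, 0.002]
force: [-5.1, 0.6, 2.4]
opening: 0.0177
```

Call:
drive_tool([
  {"claw":1,"linear":[0,0,-0.04],"angular":[0,0,0]},
  {"claw":1,"linear":[0,0,0],"angular":[0,0,0]},
  {"claw":1,"linear":[0,0,0],"angular":[0,0,0]},
])

```text
t: 23.58
tool_pos: [0.4978, 0.179, 0.0817]
orientation: [-2.125, -2.312, 0.002]
force: [-5.4, 0.2, 1.8]
opening: 0.0178
```

Call:
drive_tool([
  {"claw":0.7,"linear":[0,0,0],"angular":[0,0,0]},
  {"claw":0.6,"linear":[0,0,0],"angular":[0,0,0]},
  {"claw":0.6,"linear":[0,0,0],"angular":[0,0,0]},
  {"claw":0.6,"linear":[0,0,0],"angular":[0,0,0]},
  {"claw":0.6,"linear":[0,0,0],"angular":[0,0,0]},
])

```text
t: 24.2
tool_pos: [0.4988, 0.179, 0.0826]
orientation: [2.126, 2.313, 0.0]
force: [-0.4, 0.7, 0.4]
opening: 0.0368
```

```bash
python3 - <<'E'
from pl import *
s=read_state(); print(s["t"],s["tool_pos"],yaw_of(s),s["opening"],s["force"],s["wrist_torque"])
c=read_camera("wrist"); save(c,"w9",s=1.25)
t=read_camera("scene"); save(t,"s9",(300,130,430,250),6)
E
```

```text
24.2 [0.49877228 0.17899108 0.08255388] 0.08409081842600122 0.03684852909396975 [-0.43891678  0.71325376  0.40372196] [-0.01866544  0.04258352 -0.01052238]
```

View pics/w9.png

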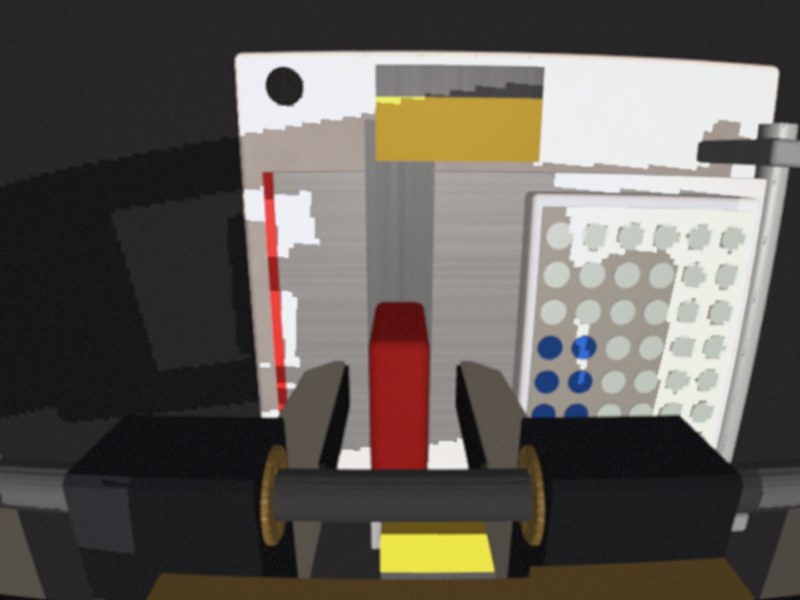

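View pics/s9.png

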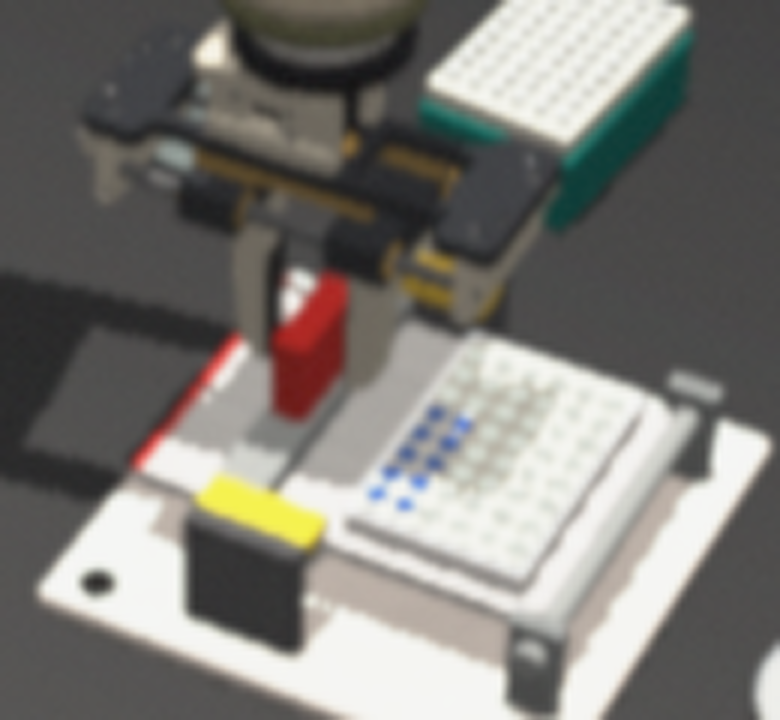

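Call:
drive_tool([
  {"claw":0.5,"linear":[0,-0.1,0],"angular":[0,0,0]},
  {"claw":0.5,"linear":[0,0,-0.5],"angular":[0,0,0]},
  {"claw":0.5,"linear":[0,0,-1.0],"angular":[0,0,0]},
  {"claw":0.5,"linear":[0,0,-2.0],"angular":[0,0,0]},
  {"claw":0.5,"linear":[0,0,-3.0],"angular":[0,0,0]},
  {"claw":0.5,"linear":[0,0,-4.0],"angular":[0,0,0]},
  {"claw":0.5,"linear":[0,0,-4.0],"angular":[0,0,0]},
  {"claw":0.5,"linear":[0,0,0],"angular":[0,0,0]},
  {"claw":0.5,"linear":[0,0,0],"angular":[0,0,0]},
])

```text
t: 25.42
tool_pos: [0.4977, 0.1789, 0.2277]
orientation: [2.126, 2.313, 0.001]
force: [0.6, 0.3, 0.5]
opening: 0.0466
```

```bash
python3 - <<'E'
from pl import *
s=read_state(); print(s["t"],s["tool_pos"],yaw_of(s),s["opening"],s["force"])
c=read_camera("wrist"); save(c,"w10",s=1.25)
t=read_camera("scene"); save(t,"s10",(300,130,430,250),6); save(t,"s10f")
cs,sn=np.cos(.084),np.sin(.084)
def W(l): l=np.array(l)/1e3; return [.5475+cs*l[0]-sn*l[1],.184+sn*l[0]+cs*l[1],l[2]]
b=-58+8
print("pred bar top corners +y, near/far; handle top; lip",(1.25*proj([W([b-12,70,66]),W([b+12,70,66]),W([b-9,0,111]),W([b+9,0,111]),W([-58,74,74]),W([-4,74,74])],c)).round(1))
E
```

```text
25.425 [0.49771254 0.17888466 0.22765526] 0.08412217079336612 0.046611754540905735 [0.56861957 0.27959815 0.46761301]
pred bar top corners +y, near/far; handle top; lip [[383.5 166. ]
 [422.6 166. ]
 [387.1 295.2]
 [419.  295.2]
 [389.7 159.4]
 [479.9 159.8]]
```

View pics/w10.png

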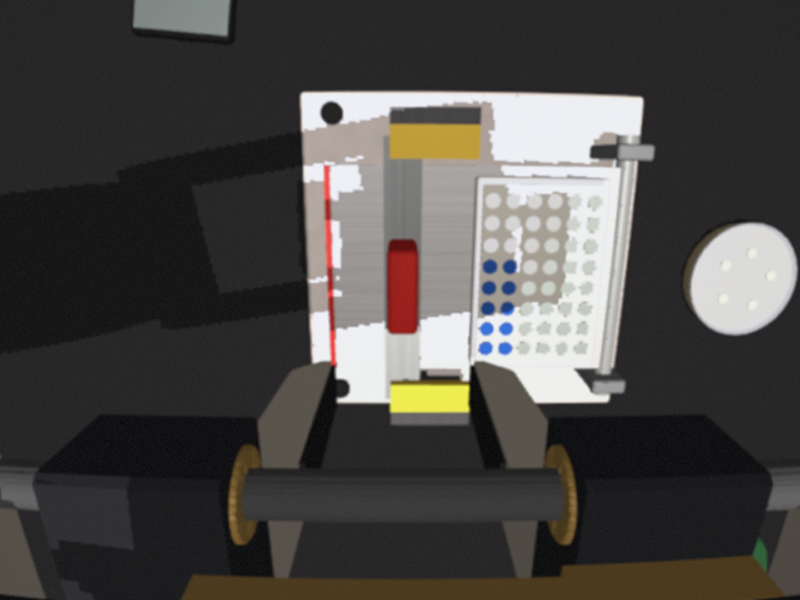

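View pics/s10.png

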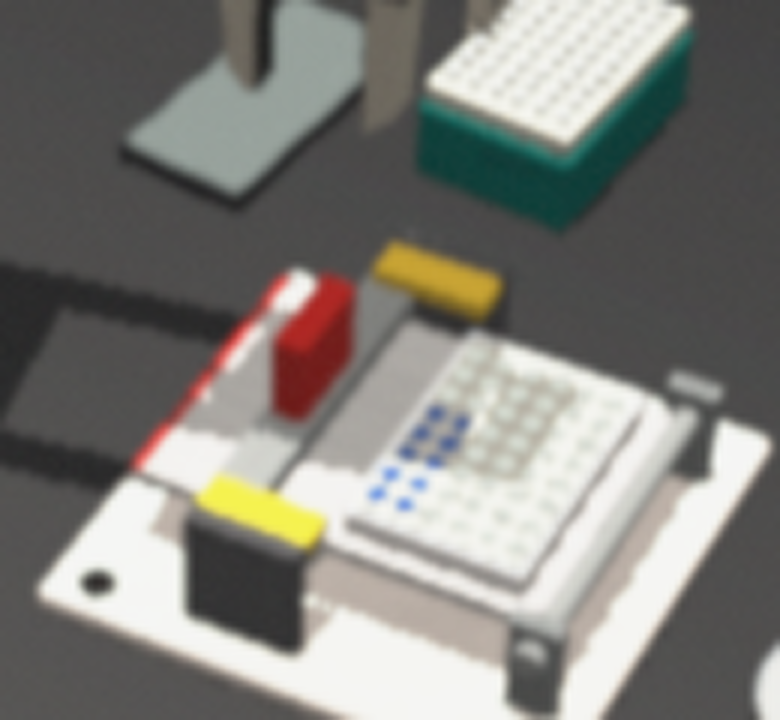

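View pics/s10f.png

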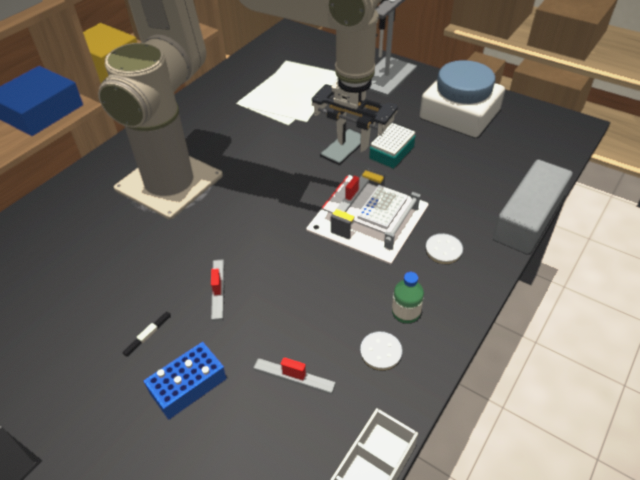

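```bash
python3 -c "
from plant import *
print(close_job())"
```

```text
the job is handed in; nothing more can be done
None
```

The lock bar is under both lips and against the end stops, and the platform stays level with the arm clear. I handed the job in at about 25 s of the 70 s allowed; it reported no verdict.

- **Pressing:** I took the leftmost bar by its handle and pressed the platform down in front of the lips. I felt its bottom stop at about 9 N on the wrist sensor, then backed off about 2 mm.
- **Sliding in:** I fed the bar in about 1 mm per step until it met a firm wall about 8 mm beyond the slot point. That is within the 4 to 34 mm range given, and the push there was roughly 7 N above the sliding level.
- **Letting go:** I eased the bar up against the lips and released it. Wrist force then fell to about zero.

**Last checks:** In the wrist and scene pictures the platform looks level after the arm withdrew. The bar is parallel to the stage and within about 1 mm of where the stops were felt. In the last scene picture the bystanders appear to be where they started, and no step came near the well plate. The end stops are out of sight, so being fully home rests on the force reading and the bar not shifting on release.

No check failed. The camera views disagreed by about 4 mm on the stage and bar positions, which I settled with closer wrist pictures.

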